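Close and lock the battery cover of a portable test set

ROBOT

A 6-joint arm with a two-finger parallel gripper is mounted at the origin on the work surface. World frame = base frame: x ahead of the robot, y to its left, z up, the work surface at z = 0. Lengths are in m, angles in rad, forces in N, time in s.
With the tool pointing down it reaches from about 0.4 to 0.925 m from the base axis. Payload 3.4 kg.
Tool frame: the origin (TCP) lies at the centre of the arm's flange, where the gripper is bolted on; the fingertips stand 173 mm ahead of it and the grasp point (between the pads) lies 155 mm ahead of it; y points along the fingers, z is the direction in which the jaws open and shut, and the axes are right-handed (so a half turn about y gives the same grasp; the last joint's range is limited). The gripper opens to 85 mm and grips with 20 to 120 N. Pads are 22 mm wide; open, the fingers measure 114 mm over their backs; the gripper's body (76 mm by 85 mm) begins 54 mm behind the grasp point. The pads swing forward as they close: fully open they stand 13 mm farther back than shut.
Start: joints at [-1.397, 0.307, 1.506, -0, 1.328, -0.073], TCP at [0.14, -0.558, 0.405] pointing down, gripper open.
Joint ranges: [-3.12, 3.12], [-1.05, 2.28], [0.14, 2.33], [-1.42, 4.57], [0.1, 2.73], [-2.68, 2.68]. Speed limits (rad/s): [2.57, 2.57, 3.14, 3.14, 3.14, 3.14].

INTERFACE

Orientations are given as a 3x3 rotation matrix whose columns are the frame's x, y, z axes.
In Python, from station import env, cams gives the robot as it stands.
- The arm moves only by the tool send_rows, never from a script. Its argument "increments" is a list of rows, each an object of numbers: "dx", "dy", "dz": the shift along the tool's x, y, z in m; "wx", "wy", "wz": the turn, a rotation vector about the tool's x, y, z in degrees; "hand": the finger opening in m, from 0 to 0.0854. In form: [{"dx": .., "dy": .., "dz": .., "wx": .., "wy": .., "wz": .., "hand": ..}, ...]. A call has exactly 5 rows; each row is the pose to reach, as a shift and turn from the pose commanded when the call began, along the tool's axes at that moment; what a row does not reach only later rows make up. A row lasts 1/10 s, in which the tool goes at most 50 mm and 8.59 degrees, less where a joint would pass 70% of its speed; a pose out of reach is approached as far as the arm can. A call with a gripper value outside its range is refused whole. The fingers move at their own pace and stop on an object; "squeeze" is the grip in N (left out, the last holds). Time passes only in rows, so rows that repeat a pose let the fingers close, or fill a call up. It gives the time, the measured TCP pose, the force and the opening at its end, in the units of the state.
- env.get_obs(): the state, without advancing time (a new reading comes with each control period).
- cams.camera(name): name is "side" or "top"; returns the picture (420x560x3 uint8, blue, green, red); there is no depth.
- cams.get_calibration(name): a dict with "K" (3x3 intrinsics, pixels), "k1" (the pictures are not rectified: a ray, as slopes to the right and down, at radius r is drawn at 1 + k1 r^2 times it, then the intrinsics apply), "eye" and "rotation" of the camera in the world. Camera axes: x right, y up, looking along -z (the intrinsics and any distortion apply to the point x, -y, -z); pixel columns grow to the right and rows downward; lengths in m; the calibration is good to about 2 mm. A picture is of the moment at which its call begins. get_calibration takes no time and is no camera call.
- env.close_job(): hands the job in, once; it reports no verdict.
The state is a dict: "time_s": time; "joints": joint angles; "joint_vel": joint speeds; "joint_torque": joint torques, N m; "tool_pos": TCP position; "orientation": TCP orientation; "ft_force": force on the tool from outside, world axes, zero at the start; "torque": the same for the moment, N m; "opening": finger opening in m.
Only numpy, scipy, OpenCV 4.12 (cv2) and the standard library are available. Lean on these libraries where they do the work, as an engineer would, in place of code of your own. Each camera call takes 0.05 s, during which the arm holds its last target.

TASK

The battery cover of the grey portable test set on the repair bench stands ajar. With closed fingers, press the cover fully shut first, then set the fingertips in the slot of its metal quarter-turn fastener and turn it clockwise (seen from above) all the way to its stop, so that the cover is locked. Do not grasp or lift anything, do not open the cover wider, and leave everything else on the bench where it is.

Things in the scene. Friction and masses are not known exactly. Their poses are not given: they have to be found in the camera images.
- case: Test set: grey plastic case with orange corner bumpers lying flat, fixed to the bench, 280 (x) x 220 (y) x 66 mm high. Origin: centre of its underside, on the bench; z up. Its x axis points from the fastener end (nearest the robot, case x = -140 mm) to the solid rear deck (case x +50 to +140 mm, top z = 66 mm). Below the cover is the battery bay.
- cover (a joint): Hinge of the battery cover, rad: 0 = fully shut on its stop, grows as the front edge rises; starts at 0.14 to 0.28. Grey plate 186 (x) x 212 (y) x 6 mm; hinge line parallel to case y at case x = +46, z = 60 mm (the plate's underside). Shut, its top is at z = 66 mm, front edge at case x = -140 mm. Stiff: it stays where left; 1 to 4 N near the front edge closes it.
- cover_press (a point): A free flat spot on top of the cover near its front edge, 165 mm from the hinge line, 78 mm to the +y side of the middle, clear of the fastener; good for pressing. It moves with the cover; with the cover shut it is at case (-119, 78, 66) mm.
- fastener (a joint): Angle of the quarter-turn fastener, rad: 0 = slot parallel to the hinge line (case y), 1.571 = locked, at its stop, slot parallel to case x; grows clockwise seen from above. Starts at 0 to 0.3. Turning takes 0.12 N m; it stays where left. It swings a pawl below a keeper of the case: if the cover is not shut, the pawl meets or passes over the keeper and nothing locks.
- slot (a point): Centre of the slot's floor, on the fastener's axis; with the cover shut at case (-79, 0, 70) mm. The fastener is a dark metal disc 80 mm across with two bare half-moon lugs 18 mm high; between them the slot, 34 mm wide, 18 mm deep, open at both ends, crosses the disc (72 mm long). The point's y axis runs along the slot and turns with it; z is the turning axis (up).
- jar: Small clear screw jar with white lid, 44 mm diameter, 50 mm high, standing on the rear deck of the case; origin under its centre. Leave alone.
- spool: Small black spool, 48 mm diameter, 34 mm high, standing on the rear deck of the case; origin under its centre. Leave alone.
- meter: Yellow hand multimeter lying on the bench beside the case (on its -y side), 150 x 75 x 45 mm; origin under its centre, long side along its x. Leave alone.
- driver: Screwdriver with orange handle, 170 mm long, lying on the bench beside the case (on its +y side), along its x; leave alone.
- driverset: Yellow tray of small screwdrivers, 100 x 150 x 22 mm, on the bench; origin under its centre. Leave alone.
- pencup: White cup, 72 mm diameter, 85 mm high, on the bench; origin under its centre. Leave alone.
- mouse: Black computer mouse, 105 x 60 x 29 mm, on the bench; origin under its centre. Leave alone.

How it is judged:
By the outcome, as a careful person would: the job done as asked, in the order asked, and still so for the second after the job is handed in, with the robot touching nothing.
It also fails if it takes over 45 s, if anything falls off the work surface, if the arm or the gripper's body presses on something with over 40 N, if the wrist force passes 120 N, or if a joint passes its speed limit or range.

## Working session

There is one attempt and no reset: what is moved stays moved. The work goes in short steps, Python scripts to look and compute and a tool call to move; the robot and the scene stay as the last step left them, time stands still between calls to the robot, and variables do not carry over. Pictures are saved under pics/ and viewed, and the job is handed in when it is done.

Besides the shell and the picture viewer there is one more tool, called after "Request:" by a JSON object that holds its "name" and its "arguments". send_rows: Moves the arm, as the interface text tells. Its arguments: {"type":"object","properties":{"increments":{"type":"array","items":{"type":"object","properties":{"dx":{"type":"number"},"dy":{"type":"number"},"dz":{"type":"number"},"wx":{"type":"number"},"wy":{"type":"number"},"wz":{"type":"number"},"hand":{"type":"number"}}}},"squeeze":{"type":"number"}},"required":["increments"]}

```bash
ls; mkdir -p pics; python3 - <<'E'
from station import env, cams
import cv2,numpy as np
np.set_printoptions(precision=4,suppress=True)
print(env.get_obs())
for n in("side","top"):
    cv2.imwrite(f"pics/{n}0.png",cams.camera(n)); print(cams.get_calibration(n))
E
```

```text
pics
{'time_s': 0.0, 'joints': array([-1.3975,  0.3076,  1.5077, -0.    ,  1.3284, -0.0735]), 'joint_vel': array([-0.0001, -0.0002, -0.0002, -0.0018, -0.0017,  0.0001]), 'joint_torque': array([ -0.0021, -45.7553, -25.192 ,  -0.    ,   0.0135,  -0.    ]), 'tool_pos': array([ 0.1404, -0.5573,  0.4038]), 'orientation': array([[-0.9697, -0.0003,  0.2443],
       [-0.2443,  0.002 , -0.9697],
       [-0.0001, -1.    , -0.002 ]]), 'ft_force': array([-0.7036, -0.5954, -0.1608]), 'torque': array([ 0.0317, -0.0111, -0.0382]), 'opening': 0.08523620748817727}
{'K': array([[539.7601,   0.    , 277.6218],
       [  0.    , 539.7601, 208.7531],
       [  0.    ,   0.    ,   1.    ]]), 'k1': -0.1080452921402666, 'eye': array([0.2801, 0.9225, 1.2626]), 'rotation': array([[-0.9586,  0.2251, -0.1742],
       [-0.2845, -0.7377,  0.6123],
       [ 0.0093,  0.6365,  0.7712]])}
{'K': array([[521.1427,   0.    , 280.7321],
       [  0.    , 521.1427, 216.488 ],
       [  0.    ,   0.    ,   1.    ]]), 'k1': -0.13424530525052303, 'eye': array([ 0.2971, -0.0128,  1.7921]), 'rotation': array([[ 0.0184,  0.9911, -0.132 ],
       [-0.9998,  0.0178, -0.0059],
       [-0.0035,  0.1321,  0.9912]])}
```

View pics/side0.png

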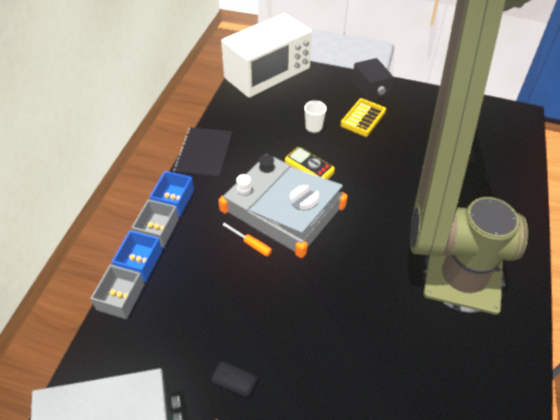

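View pics/top0.png

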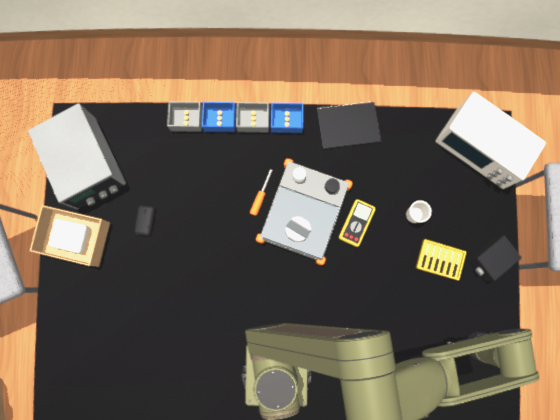

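The side view shows the case at about (285,200) and the fastener at (304,197). In the top view the case is at (305,212), the fastener at (298,230), and the bumpers at (289,163), (349,184), (321,261) and (260,239). I'll crop and measure next.

```bash
cat > h.py <<'E'
import cv2,numpy as np
from station import env,cams
np.set_printoptions(precision=4,suppress=True)
def ray(n,uv):
    c=cams.get_calibration(n);K=np.array(c["K"]);d=((uv[0]-K[0,2])/K[0,0],(uv[1]-K[1,2])/K[1,1])
    p=cv2.undistortPoints(np.array([[uv]],float),K,np.array([c["k1"],0,0,0,0.]))[0,0]
    v=np.array(c["rotation"])@np.array([p[0],-p[1],-1]);return np.array(c["eye"]),v/np.linalg.norm(v)
def plane(n,uv,z):
    e,v=ray(n,uv);return e+v*(z-e[2])/v[2]
def tri(a,b):
    (e1,v1),(e2,v2)=ray("top",a),ray("side",b)
    s=np.linalg.lstsq(np.c_[v1,-v2],e2-e1,rcond=None)[0]
    p,q=e1+v1*s[0],e2+v2*s[1];return (p+q)/2,np.linalg.norm(p-q)
def proj(n,P):
    c=cams.get_calibration(n);q=np.array(c["rotation"]).T@(np.array(P)-c["eye"])
    x,y=q[0]/-q[2],-q[1]/-q[2];f=1+c["k1"]*(x*x+y*y);K=c["K"];return np.array([K[0][0]*x*f+K[0][2],K[1][1]*y*f+K[1][2]])
E
python3 - <<'E'
from h import *
for n,(x0,y0,x1,y1) in {"top":(240,150,380,255+15),"side":(210,145,350,265)}.items():
    im=cv2.imread(f"pics/{n}0.png")
    cv2.imwrite(f"pics/{n}0c.png",cv2.resize(im[y0:y1,x0:x1],None,fx=5,fy=5,interpolation=cv2.INTER_CUBIC)[:600])
    hsv=cv2.cvtColor(im,cv2.COLOR_BGR2HSV)
    m=((hsv[...,0]<16)&(hsv[...,1]>150)&(hsv[...,2]>150)).astype(np.uint8); 
    k,l,s,c=cv2.connectedComponentsWithStats(m)
    for i in range(1,k):
        if s[i,4]>8 and x0<c[i][0]<x1 and y0<c[i][1]<y1: print(n,c[i],s[i])
E
```

```text
top [285.0714 161.7143] [284 158   5   9  14]
top [350.0769 184.6154] [348 180   5  10  13]
top [257.2113 203.5915] [250 191  15  24  71]
top [258.8947 239.7895] [256 234   8   9  19]
top [321.    261.619] [316 257  10   8  21]
side [323.3438 168.7188] [318 164  11  10  32]
side [342.6447 202.0658] [339 192   9  18  76]
side [222.6556 206.0444] [218 195  10  18  90]
side [258.0625 245.875 ] [243 234  29  22  96]
side [300.6481 250.9815] [295 242  12  16 108]
```

```bash
sleep 1
```

```text
(no output)
```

View pics/top0c.png

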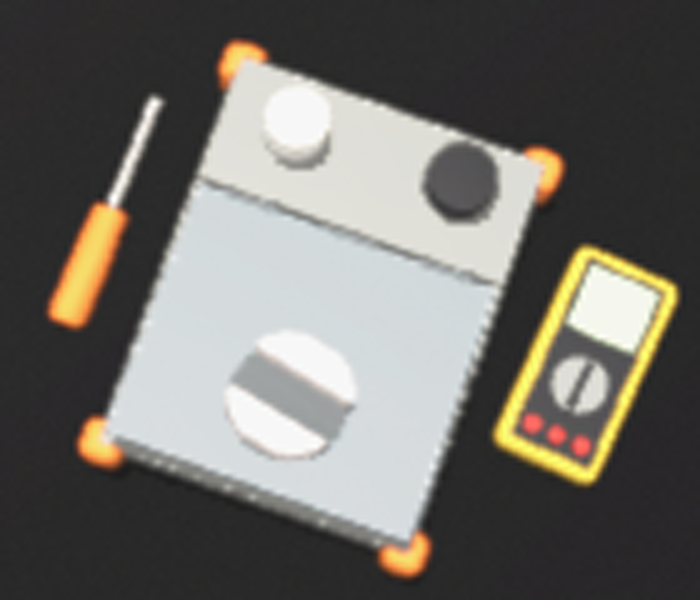

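View pics/side0c.png

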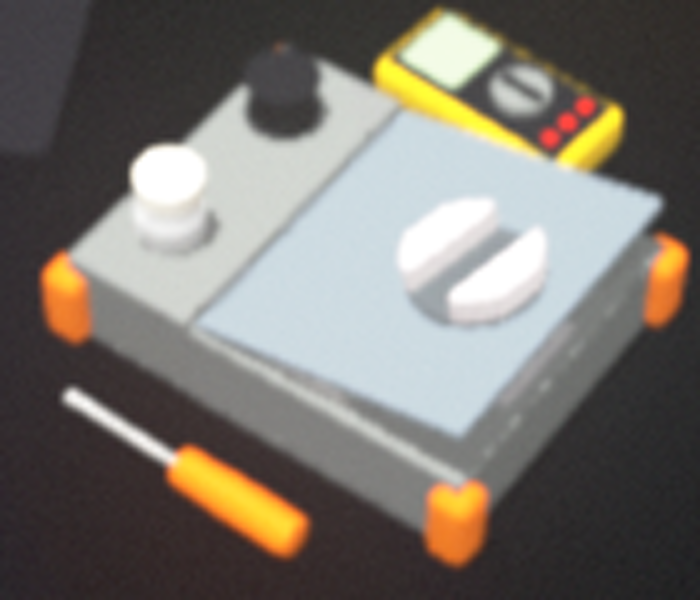

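```bash
python3 - <<'E'
from h import *
T=lambda a,b:(240+a/5-.4,150+b/5-.4)
S=lambda a,b:(210+a/5-.4,145+b/5-.4)
bl=plane("top",T(243,62),.066);br=plane("top",T(543,165),.066)
hl=plane("top",T(203,182),.066);hr=plane("top",T(497,285),.066)
for n,p in dict(bl=bl,br=br,hl=hl,hr=hr).items(): print(n,p)
print("side bl",plane("side",S(73,262),.066),"hl",plane("side",S(194,325),.066),"hr",plane("side",S(400,108),.066))
print("w",np.linalg.norm(bl-br),np.linalg.norm(hl-hr),np.linalg.norm(bl-hl),np.linalg.norm(br-hr))
for n,a,b in(("cfl",T(105,437),S(460,437)),("cfr",T(410,545),S(662,203)),("hl",T(203,182),S(194,325)),("hr",T(497,285),S(400,108)),("bl",T(243,62),S(73,262))):print(n,*tri(a,b))
for p,q in((bl,br),(hl,hr)):
  d=p-q;print("yaw(y axis -> )",np.degrees(np.arctan2(-d[0],d[1])))
for p,q in((bl,hl),(br,hr)):
  d=p-q;print("yaw x",np.degrees(np.arctan2(d[1],d[0])))
E
```

```text
bl [ 0.7139 -0.0244  0.066 ]
br [ 0.6465 -0.2283  0.066 ]
hl [0.6305 0.0012 0.066 ]
hr [ 0.5639 -0.1973  0.066 ]
side bl [ 0.7126 -0.0246  0.066 ] hl [0.6297 0.     0.066 ] hr [ 0.5634 -0.201   0.066 ]
w 0.2147412807420537 0.20939170782570382 0.0872339215951193 0.08823992330627053
cfl [0.4552 0.0617 0.104 ] 0.003591774551731372
cfr [ 0.3877 -0.1376  0.1028] 0.0018801666001084906
hl [0.6298 0.0011 0.0674] 0.0009557182913820456
hr [ 0.5628 -0.1969  0.0704] 0.0008505260111930571
bl [ 0.7132 -0.0245  0.0661] 0.0012708224858629096
yaw(y axis -> ) -18.288285563963548
yaw(y axis -> ) -18.55003548665741
yaw x -17.068027078055763
yaw x -20.557616733718547
```

```bash
cat >> h.py <<'E'
def delta(tip,zang):
    "goal fingertip position & world angle of tool z (deg), tool down -> shift in tool axes (m), rotation vector (deg)"
    from scipy.spatial.transform import Rotation as R
    o=env.get_obs();Rm=np.array(o["orientation"]);a=np.radians(zang)
    z=np.array([np.cos(a),np.sin(a),0]);y=np.array([0,0,-1.]);G=np.c_[np.cross(y,z),y,z]
    p=np.array(tip)+[0,0,.173]
    print("tip now",o["tool_pos"]+.173*Rm[:,1],"z ang",np.degrees(np.arctan2(Rm[1,2],Rm[0,2])),"F",o["ft_force"],"Mz",o["torque"],"open",o["opening"],"t",o["time_s"],"j6",o["joints"][5])
    print("d",Rm.T@(p-o["tool_pos"]),"w",np.degrees(R.from_matrix(Rm.T@G).as_rotvec()))
yaw=np.radians(-18.4);O=np.array([.5495,-.082])
def case(x,y,z):
    c,s=np.cos(yaw),np.sin(yaw);return np.array([O[0]+c*x-s*y,O[1]+s*x+c*y,z])
E
python3 - <<'E'
from h import *
print(case(-.115,.078,.16),case(-.079,0,.07))
delta([.42,-.25,.2],-40)
E
```

```text
[0.465  0.0283 0.16  ] [ 0.4745 -0.0571  0.07  ]
tip now [ 0.1403 -0.557   0.2309] z ang -75.86056808305524 F [ 0.0821  0.7561 -0.2077] Mz [ 0.0045  0.0061 -0.0072] open 0.08520329390015469 t 0.1 j6 -0.07346834461418361
d [-0.3462  0.0313 -0.2296] w [  0.1016 -35.8606  -0.0404]
```

Request:
{"name": "send_rows", "arguments": {"increments": [{"dx": -0.03,"dy": 0,"dz": -0.02,"wx": 0,"wy": -6,"wz": 0,"hand": 0},{"dx": -0.07,"dy": 0,"dz": -0.045,"wx": 0,"wy": -14,"wz": 0,"hand": 0},{"dx": -0.11,"dy": 0,"dz": -0.07,"wx": 0,"wy": -22,"wz": 0,"hand": 0},{"dx": -0.15,"dy": 0,"dz": -0.1,"wx": 0,"wy": -30,"wz": 0,"hand": 0},{"dx": -0.19,"dy": 0,"dz": -0.125,"wx": 0,"wy": -38,"wz": 0,"hand": 0}]}}

```text
time_s: 0.6
tool_pos: [0.2947, -0.388, 0.4043]
orientation: [[-0.61, -0.001, 0.793], [-0.793, 0.001, -0.61], [-0.001, -1.0, -0.001]]
ft_force: [0.6, -0.1, -0.5]
opening: 0.0128
```

```bash
python3 - <<'E'
from h import *
delta([.44,-.15,.17],0)
E
```

```text
tip now [ 0.2946 -0.3878  0.2313] z ang -37.571836460866294 F [ 0.5789 -0.1469 -0.4668] Mz [ 0.0026 -0.0147  0.0166] open 0.012753268186569798 t 0.6 j6 -0.35230931985824804
d [-0.2772  0.0615 -0.0299] w [  0.0519 -37.5719  -0.059 ]
```

Request:
{"name": "send_rows", "arguments": {"increments": [{"dx": -0.045,"dy": 0.005,"dz": -0.005,"wx": 0,"wy": -8,"wz": 0,"hand": 0},{"dx": -0.09,"dy": 0.015,"dz": -0.01,"wx": 0,"wy": -16,"wz": 0,"hand": 0},{"dx": -0.135,"dy": 0.025,"dz": -0.015,"wx": 0,"wy": -24,"wz": 0,"hand": 0},{"dx": -0.18,"dy": 0.035,"dz": -0.02,"wx": 0,"wy": -32,"wz": 0,"hand": 0},{"dx": -0.225,"dy": 0.04,"dz": -0.025,"wx": 0,"wy": -40,"wz": 0,"hand": 0}]}}

```text
time_s: 1.1
tool_pos: [0.4127, -0.195, 0.3637]
orientation: [[0.043, -0.001, 0.999], [-0.999, 0.001, 0.043], [-0.001, -1.0, -0.001]]
ft_force: [1.6, 0.2, -0.1]
opening: -0.0004
```

```bash
python3 - <<'E'
from h import *
delta(case(-.117,.078,.13),61)
E
```

```text
tip now [ 0.4125 -0.1949  0.1907] z ang 2.4629085516940736 F [ 1.6147  0.1839 -0.0769] Mz [-0.0201 -0.0772 -0.0017] open -0.00037792914645241014 t 1.1 j6 -0.5769864508003146
d [-0.2215  0.0609  0.0601] w [  0.0439 -58.5371  -0.0837]
```

Request:
{"name": "send_rows", "arguments": {"increments": [{"dx": -0.045,"dy": 0,"dz": 0.012,"wx": 0,"wy": -8,"wz": 0,"hand": 0},{"dx": -0.09,"dy": 0,"dz": 0.024,"wx": 0,"wy": -16,"wz": 0,"hand": 0},{"dx": -0.135,"dy": 0,"dz": 0.036,"wx": 0,"wy": -24,"wz": 0,"hand": 0},{"dx": -0.18,"dy": 0.01,"dz": 0.048,"wx": 0,"wy": -32,"wz": 0,"hand": 0},{"dx": -0.22,"dy": 0.03,"dz": 0.06,"wx": 0,"wy": -40,"wz": 0,"hand": 0}]}}

```text
time_s: 1.6
tool_pos: [0.4649, 0.0273, 0.3355]
orientation: [[0.676, 0.004, 0.737], [-0.737, 0.0, 0.676], [0.002, -1.0, 0.003]]
ft_force: [0.3, -0.8, -0.6]
opening: -0.0002
```

```bash
python3 - <<'E'
from h import *
delta(case(-.117,.078,.115),61)
E
```

```text
tip now [0.4655 0.0273 0.1625] z ang 42.50187458163492 F [ 0.261  -0.7835 -0.6469] Mz [-0.0589 -0.0398 -0.028 ] open -0.00021255997361608247 t 1.6 j6 -0.7741027403278944
d [-0.0026  0.0475 -0.0003] w [ -0.1326 -18.4983   0.1664]
```

Request:
{"name": "send_rows", "arguments": {"increments": [{"dx": 0,"dy": 0.01,"dz": 0,"wx": 0,"wy": -6,"wz": 0,"hand": 0},{"dx": -0.001,"dy": 0.02,"dz": 0,"wx": 0,"wy": -12,"wz": 0,"hand": 0},{"dx": -0.002,"dy": 0.03,"dz": 0,"wx": 0,"wy": -18.5,"wz": 0,"hand": 0},{"dx": -0.0025,"dy": 0.04,"dz": 0,"wx": 0,"wy": -18.5,"wz": 0,"hand": 0},{"dx": -0.0025,"dy": 0.045,"dz": 0,"wx": 0,"wy": -18.5,"wz": 0,"hand": 0}]}}

```text
time_s: 2.1
tool_pos: [0.4621, 0.027, 0.2886]
orientation: [[0.87, -0.002, 0.493], [-0.493, 0.0, 0.87], [-0.002, -1.0, -0.001]]
ft_force: [-0.4, -1.4, -0.8]
opening: 0.0001
```

```bash
python3 - <<'E'
from h import *
delta(case(-.118,.078,.066),61)
cv2.imwrite("pics/side1.png",cv2.resize(cams.camera("side")[115:265,200:370],None,fx=4,fy=4,interpolation=cv2.INTER_CUBIC))
E
```

```text
tip now [0.4618 0.027  0.1156] z ang 60.49197138001161 F [-0.383  -1.3681 -0.7746] Mz [-0.0455  0.0763 -0.0553] open 0.00010338325382525946 t 2.1 j6 -1.0887104985007736
d [-0.001   0.0496  0.002 ] w [ 0.0499 -0.5081 -0.0956]
```

View pics/side1.png

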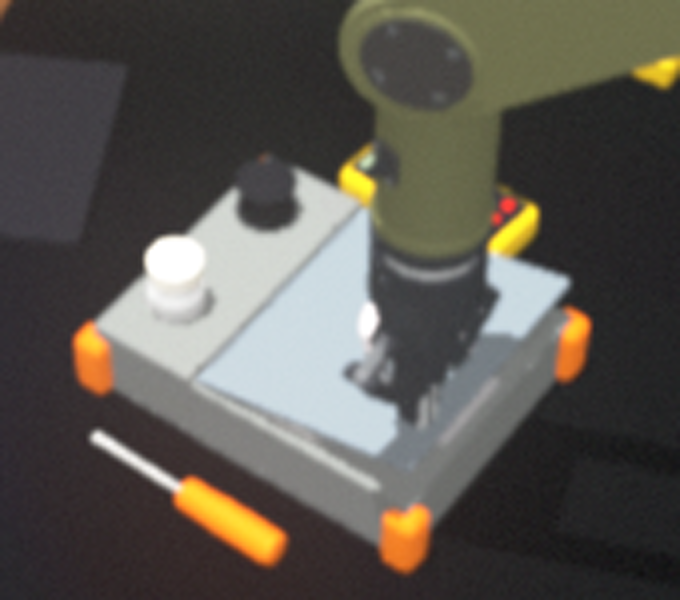

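The closed fingertips, at about crop (410,425), hang over the front +y part of the cover, clear of the fastener. I'll press down next.

Request:
{"name": "send_rows", "arguments": {"increments": [{"dx": 0,"dy": 0.008,"dz": 0.0,"wx": 0,"wy": 0,"wz": 0,"hand": 0},{"dx": 0,"dy": 0.016,"dz": 0.0005,"wx": 0,"wy": 0,"wz": 0,"hand": 0},{"dx": -0.0005,"dy": 0.024,"dz": 0.001,"wx": 0,"wy": 0,"wz": 0,"hand": 0},{"dx": -0.001,"dy": 0.032,"dz": 0.0015,"wx": 0,"wy": 0,"wz": 0,"hand": 0},{"dx": -0.001,"dy": 0.04,"dz": 0.002,"wx": 0,"wy": 0,"wz": 0,"hand": 0}]}}

```text
time_s: 2.65
tool_pos: [0.4625, 0.0292, 0.249]
orientation: [[0.871, -0.0, 0.49], [-0.49, 0.0, 0.871], [-0.0, -1.0, -0.0]]
ft_force: [-0.9, -1.4, 0.7]
opening: -0.0002
```

Request:
{"name": "send_rows", "arguments": {"increments": [{"dx": 0,"dy": 0.002,"dz": 0.0,"wx": 0,"wy": 0,"wz": 0,"hand": 0},{"dx": 0,"dy": 0.004,"dz": 0,"wx": 0,"wy": 0,"wz": 0,"hand": 0},{"dx": 0,"dy": 0.006,"dz": 0,"wx": 0,"wy": 0,"wz": 0,"hand": 0},{"dx": 0,"dy": 0.008,"dz": 0,"wx": 0,"wy": 0,"wz": 0,"hand": 0},{"dx": 0,"dy": 0.009,"dz": 0,"wx": 0,"wy": 0,"wz": 0,"hand": 0}]}}

```text
time_s: 3.15
tool_pos: [0.4627, 0.0292, 0.2407]
orientation: [[0.872, 0.0, 0.49], [-0.49, 0.0, 0.872], [0.0, -1.0, 0.0]]
ft_force: [-0.5, 0.0, 0.6]
opening: 0.0
```

Request:
{"name": "send_rows", "arguments": {"increments": [{"dx": 0,"dy": 0.001,"dz": 0.0,"wx": 0,"wy": 0,"wz": 0,"hand": 0},{"dx": 0,"dy": 0.002,"dz": 0,"wx": 0,"wy": 0,"wz": 0,"hand": 0},{"dx": 0,"dy": 0.003,"dz": 0,"wx": 0,"wy": 0,"wz": 0,"hand": 0},{"dx": 0,"dy": 0.003,"dz": 0,"wx": 0,"wy": 0,"wz": 0,"hand": 0},{"dx": 0,"dy": 0.003,"dz": 0,"wx": 0,"wy": 0,"wz": 0,"hand": 0}]}}

```text
time_s: 3.65
tool_pos: [0.4626, 0.0293, 0.2392]
orientation: [[0.872, 0.001, 0.49], [-0.49, 0.0, 0.872], [0.001, -1.0, 0.001]]
ft_force: [-4.3, 0.7, 16.1]
opening: 0.0
```

The force rose to 16 N with the tip at z=0.066, so the cover is on its stop. I'll lift and move off to the -y side for a look.

Request:
{"name": "send_rows", "arguments": {"increments": [{"dx": 0,"dy": -0.01,"dz": 0.0,"wx": 0,"wy": 0,"wz": 0,"hand": 0},{"dx": 0,"dy": -0.04,"dz": 0,"wx": 0,"wy": 0,"wz": 0,"hand": 0},{"dx": 0,"dy": -0.08,"dz": 0,"wx": 0,"wy": 0,"wz": 0,"hand": 0},{"dx": 0,"dy": -0.11,"dz": -0.03,"wx": 0,"wy": 0,"wz": 0,"hand": 0},{"dx": 0,"dy": -0.13,"dz": -0.08,"wx": 0,"wy": 0,"wz": 0,"hand": 0}]}}

```text
time_s: 4.15
tool_pos: [0.4269, -0.0373, 0.3693]
orientation: [[0.873, 0.006, 0.487], [-0.487, -0.001, 0.873], [0.006, -1.0, 0.003]]
ft_force: [1.2, -1.9, -0.4]
opening: 0.0005
```

Request:
{"name": "send_rows", "arguments": {"increments": [{"dx": 0,"dy": 0,"dz": -0.05,"wx": 0,"wy": 0,"wz": 0,"hand": 0},{"dx": 0,"dy": 0,"dz": -0.1,"wx": 0,"wy": 0,"wz": 0,"hand": 0},{"dx": 0,"dy": 0,"dz": -0.15,"wx": 0,"wy": 0,"wz": 0,"hand": 0},{"dx": 0,"dy": 0,"dz": -0.18,"wx": 0,"wy": 0,"wz": 0,"hand": 0},{"dx": 0,"dy": 0,"dz": -0.18,"wx": 0,"wy": 0,"wz": 0,"hand": 0}]}}

```text
time_s: 4.65
tool_pos: [0.3355, -0.197, 0.3668]
orientation: [[0.869, 0.0, 0.495], [-0.495, -0.002, 0.869], [0.001, -1.0, -0.002]]
ft_force: [0.2, 0.8, -0.4]
opening: 0.0001
```

```bash
python3 - <<'E'
from h import *
for n,(x0,y0,x1,y1) in {"top":(240,150,380,270),"side":(210,145,350,265)}.items():
    im=cams.camera(n);cv2.imwrite(f"pics/{n}2.png",im)
    cv2.imwrite(f"pics/{n}2c.png",cv2.resize(im[y0:y1,x0:x1],None,fx=5,fy=5,interpolation=cv2.INTER_CUBIC))
delta(case(-.079,0,.12),61)
E
```

```text
tip now [ 0.3368 -0.1947  0.1935] z ang 60.479207961701455 F [-0.4296  0.2237  0.5427] Mz [ 0.0198 -0.0191  0.0403] open 7.262609219312002e-05 t 4.75 j6 -1.6892020126975857
d [0.0521 0.0736 0.1877] w [-0.0258 -0.5208  0.0336]
```

View pics/top2c.png

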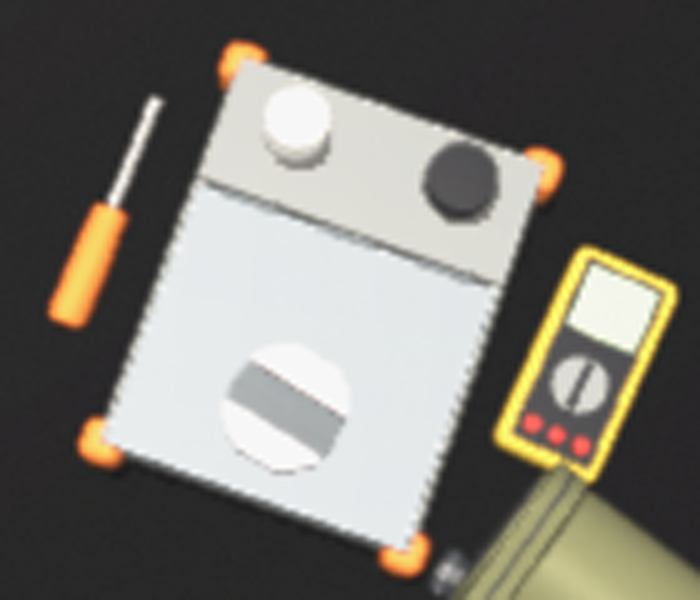

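View pics/side2c.png

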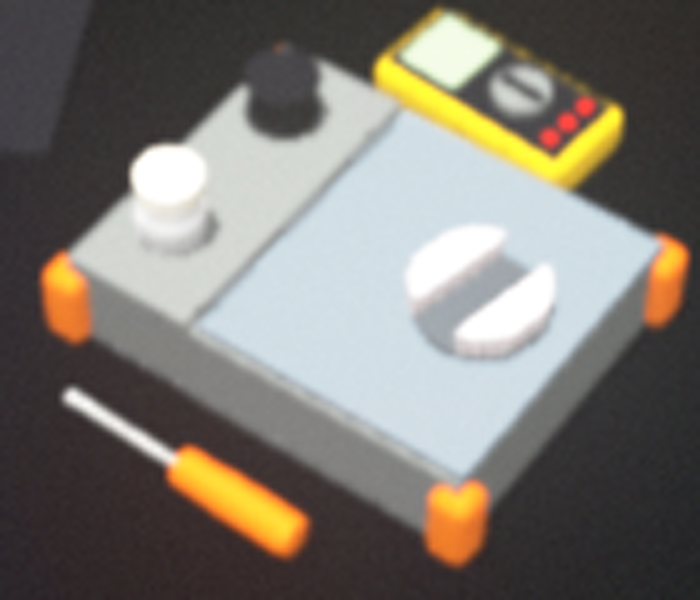

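Both views show the cover shut and flush. The slot is at about top crop (287,408) and side crop (480,295). I'll mask the slot floor to get its centre and angle.

```bash
python3 - <<'E'
from h import *
im=cv2.imread("pics/top2.png")
g=cv2.cvtColor(im,cv2.COLOR_BGR2GRAY)[215:250,280:316]
b=cv2.resize(g,None,fx=8,fy=8,interpolation=cv2.INTER_CUBIC)
m=(b<195).astype(np.uint8)
k,l,s,c=cv2.connectedComponentsWithStats(m)
for i in range(1,k):
    if s[i,4]<1500: continue
    ct=cv2.findContours((l==i).astype(np.uint8),cv2.RETR_EXTERNAL,cv2.CHAIN_APPROX_NONE)[0][0]
    px=lambda q:np.array([280+q[0]/8-.44,215+q[1]/8-.44])
    pts=np.array([plane("top",px(q[0]),.070)[:2] for q in ct])
    r=cv2.minAreaRect((pts*1000).astype(np.float32));print("rect",s[i],r)
    print("centroid",plane("top",px(c[i]),.07), "moments dir")
    yy,xx=np.nonzero(l==i);P=np.array([plane("top",px((x,y)),.07)[:2] for x,y in zip(xx,yy)])
    w,v=np.linalg.eigh(np.cov(P.T));d=v[:,1]*np.sign(v[1,1]);print("ang",np.degrees(np.arctan2(d[1],d[0])))
print(case(-.079,0,.07))
T=lambda a,b:(240+a/5-.4,150+b/5-.4)
for a in((225,380),(350,435)):pass
print("lug extremes centre z.088",plane("top",T(286,408),.088))
print("front corners",plane("top",T(105,440),.066),plane("top",T(408,548),.066))
print(case(-.14,.106,.066),case(-.14,-.106,.066))
E
```

```text
rect [   48    61   185   151 12476] ((478.5947570800781, -57.58985900878906), (78.84272003173828, 30.301700592041016), 57.86842346191406)
centroid [ 0.4783 -0.0577  0.07  ] moments dirTraceback (most recent call last):
  File "<stdin>", line 14, in <module>
  File "h.py", line 9, in plane
    e,v=ray(n,uv);return e+v*(z-e[2])/v[2]
        ~~~^^^^^^
  File "h.py", line 5, in ray
    c=cams.get_calibration(n);K=np.array(c["K"]);d=((uv[0]-K[0,2])/K[0,0],(uv[1]-K[1,2])/K[1,1])
ValueError: time passes only in moves, steps and waits
```

```bash
python3 - <<'E'
from h import *
T=lambda a,b:(240+a/5-.4,150+b/5-.4)
S=lambda a,b:(210+a/5-.4,145+b/5-.4)
print("lug circle centre z.088",plane("top",T(286,408),.088))
# side: lug top outer outline centre; slot-floor centre
print("side lugs top",plane("side",S(481,283),.088))
print("front corners",plane("top",T(105,440),.066),plane("top",T(408,548),.066))
print(case(-.14,.106,.066),case(-.14,-.106,.066))
delta([.4763,-.057,.12],58)
E
```

```text
lug circle centre z.088 [ 0.4762 -0.0563  0.088 ]
side lugs top [ 0.4763 -0.0603  0.088 ]
front corners [0.4549 0.0631 0.066 ] [ 0.3867 -0.1391  0.066 ]
[0.4501 0.0628 0.066 ] [ 0.3832 -0.1384  0.066 ]
tip now [ 0.3368 -0.1947  0.1935] z ang 60.479207961701455 F [-0.4296  0.2237  0.5427] Mz [ 0.0198 -0.0191  0.0403] open 7.262609219312002e-05 t 4.75 j6 -1.6892020126975857
d [0.0536 0.0736 0.1886] w [-0.0267  2.4792  0.0329]
```

Request:
{"name": "send_rows", "arguments": {"increments": [{"dx": 0.012,"dy": 0,"dz": 0.045,"wx": 0,"wy": 2,"wz": 0,"hand": 0},{"dx": 0.024,"dy": 0.01,"dz": 0.09,"wx": 0,"wy": 4,"wz": 0,"hand": 0},{"dx": 0.038,"dy": 0.03,"dz": 0.135,"wx": 0,"wy": 6,"wz": 0,"hand": 0},{"dx": 0.05,"dy": 0.045,"dz": 0.17,"wx": 0,"wy": 7,"wz": 0,"hand": 0},{"dx": 0.0535,"dy": 0.06,"dz": 0.1885,"wx": 0,"wy": 7,"wz": 0,"hand": 0}]}}

```text
time_s: 5.25
tool_pos: [0.4789, -0.0526, 0.3058]
orientation: [[0.808, 0.003, 0.59], [-0.59, 0.001, 0.808], [0.002, -1.0, 0.002]]
ft_force: [-0.8, -0.8, 0.9]
opening: -0.0003
```

```bash
python3 - <<'E'
from h import *
delta([.4763,-.0575,.1],53)
E
```

```text
tip now [ 0.4794 -0.0525  0.1328] z ang 53.86878315572842 F [-0.8494 -0.7797  0.8632] Mz [-0.032  -0.0154 -0.0463] open -0.0002533801433039807 t 5.25 j6 -1.1384435355057096
d [ 0.0007  0.0328 -0.0056] w [-0.1199  0.8687  0.0976]
```

Request:
{"name": "send_rows", "arguments": {"increments": [{"dx": 0,"dy": 0.01,"dz": -0.002,"wx": 0,"wy": 0.5,"wz": 0,"hand": 0},{"dx": 0,"dy": 0.02,"dz": -0.002,"wx": 0,"wy": 0.5,"wz": 0,"hand": 0},{"dx": 0,"dy": 0.025,"dz": -0.002,"wx": 0,"wy": 0.5,"wz": 0,"hand": 0},{"dx": 0,"dy": 0.025,"dz": -0.002,"wx": 0,"wy": 0.5,"wz": 0,"hand": 0},{"dx": 0,"dy": 0.025,"dz": -0.002,"wx": 0,"wy": 0.5,"wz": 0,"hand": 0}]}}

```text
time_s: 5.75
tool_pos: [0.4745, -0.0584, 0.2816]
orientation: [[0.799, 0.0, 0.601], [-0.601, -0.0, 0.799], [0.0, -1.0, 0.0]]
ft_force: [0.3, -0.4, 0.7]
opening: 0.0002
```

```bash
python3 - <<'E'
from h import *
delta([.4763,-.0575,.074],53)
for n,(x0,y0,x1,y1) in {"top":(240,150,380,270),"side":(210,145,350,265)}.items():
    im=cams.camera(n)
    cv2.imwrite(f"pics/{n}3c.png",cv2.resize(im[y0:y1,x0:x1],None,fx=5,fy=5,interpolation=cv2.INTER_CUBIC))
E
```

```text
tip now [ 0.4746 -0.0584  0.1086] z ang 53.07535386678617 F [ 0.2781 -0.3924  0.7048] Mz [ 0.0472  0.0204 -0.0016] open 0.0001990981816416797 t 5.75 j6 -1.1371204676849138
d [0.0009 0.0346 0.0018] w [-0.008   0.0754  0.0216]
```

View pics/side3c.png

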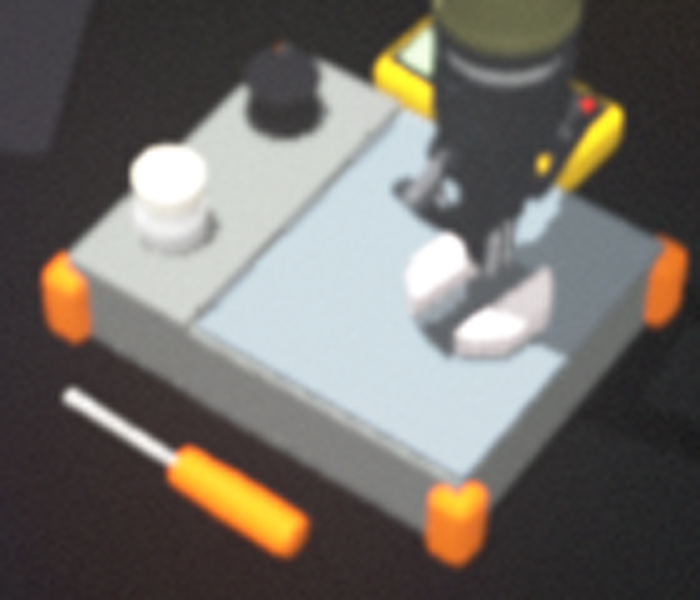

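The fingertips, at about side crop (495,265), hang over the slot. I'll lower them in.

Request:
{"name": "send_rows", "arguments": {"increments": [{"dx": 0.001,"dy": 0.006,"dz": 0.002,"wx": 0,"wy": 0,"wz": 0,"hand": 0},{"dx": 0.001,"dy": 0.012,"dz": 0.002,"wx": 0,"wy": 0,"wz": 0,"hand": 0},{"dx": 0.001,"dy": 0.018,"dz": 0.002,"wx": 0,"wy": 0,"wz": 0,"hand": 0},{"dx": 0.001,"dy": 0.024,"dz": 0.002,"wx": 0,"wy": 0,"wz": 0,"hand": 0},{"dx": 0.001,"dy": 0.026,"dz": 0.002,"wx": 0,"wy": 0,"wz": 0,"hand": 0}]}}

```text
time_s: 6.35
tool_pos: [0.4764, -0.0567, 0.2543]
orientation: [[0.8, -0.002, 0.6], [-0.6, 0.0, 0.8], [-0.002, -1.0, -0.001]]
ft_force: [0.6, 0.3, 0.1]
opening: -0.0002
```

Request:
{"name": "send_rows", "arguments": {"increments": [{"dx": 0,"dy": 0.002,"dz": 0,"wx": 0,"wy": 0,"wz": 0,"hand": 0},{"dx": 0,"dy": 0.004,"dz": 0,"wx": 0,"wy": 0,"wz": 0,"hand": 0},{"dx": 0,"dy": 0.006,"dz": 0,"wx": 0,"wy": 0,"wz": 0,"hand": 0},{"dx": 0,"dy": 0.007,"dz": 0,"wx": 0,"wy": 0,"wz": 0,"hand": 0},{"dx": 0,"dy": 0.007,"dz": 0,"wx": 0,"wy": 0,"wz": 0,"hand": 0}]}}

```text
time_s: 6.85
tool_pos: [0.4768, -0.0568, 0.2482]
orientation: [[0.8, -0.0, 0.6], [-0.6, 0.0, 0.8], [-0.0, -1.0, -0.0]]
ft_force: [-0.4, -0.6, 0.2]
opening: -0.0002
```

```bash
python3 - <<'E'
from h import *
delta([.4763,-.0575,.074],33)
E
```

```text
tip now [ 0.4768 -0.0568  0.0752] z ang 53.13981318462749 F [-0.3559 -0.5613  0.1885] Mz [-0.0499 -0.048   0.0194] open -0.00017246384459968168 t 6.85 j6 -1.1340958111628523
d [ 0.      0.0012 -0.0008] w [ 0.0033 20.1398 -0.0043]
```

The tips are 13 mm deep in the slot with no contact force. I'll turn clockwise (+wy).

Request:
{"name": "send_rows", "arguments": {"increments": [{"dx": 0,"dy": 0,"dz": 0,"wx": 0,"wy": 6,"wz": 0,"hand": 0},{"dx": 0,"dy": 0,"dz": 0,"wx": 0,"wy": 12,"wz": 0,"hand": 0},{"dx": 0,"dy": 0,"dz": 0,"wx": 0,"wy": 18,"wz": 0,"hand": 0},{"dx": 0,"dy": 0,"dz": 0,"wx": 0,"wy": 24,"wz": 0,"hand": 0},{"dx": 0,"dy": 0,"dz": 0,"wx": 0,"wy": 30,"wz": 0,"hand": 0}]}}

```text
time_s: 7.35
tool_pos: [0.4769, -0.0569, 0.2485]
orientation: [[0.389, 0.0, 0.921], [-0.921, -0.0, 0.389], [0.0, -1.0, 0.0]]
ft_force: [0.0, -0.2, 0.9]
opening: -0.0001
```

```bash
python3 - <<'E'
from h import *
delta([.4766,-.0572,.075],0)
E
```

```text
tip now [ 0.477  -0.0569  0.0755] z ang 22.8948122863586 F [ 0.0042 -0.1977  0.9215] Mz [ 0.0334 -0.0288  0.0362] open -0.0001367243574860113 t 7.35 j6 -0.6061923114820769
d [ 0.0002  0.0005 -0.0004] w [-0.0216 22.8948  0.0116]
```

Request:
{"name": "send_rows", "arguments": {"increments": [{"dx": 0,"dy": 0,"dz": 0,"wx": 0,"wy": 6,"wz": 0,"hand": 0},{"dx": 0,"dy": 0,"dz": 0,"wx": 0,"wy": 12,"wz": 0,"hand": 0},{"dx": 0,"dy": 0,"dz": 0,"wx": 0,"wy": 18,"wz": 0,"hand": 0},{"dx": 0,"dy": 0,"dz": 0,"wx": 0,"wy": 24,"wz": 0,"hand": 0},{"dx": 0,"dy": 0,"dz": 0,"wx": 0,"wy": 30,"wz": 0,"hand": 0}]}}

```text
time_s: 7.85
tool_pos: [0.4769, -0.0569, 0.2485]
orientation: [[-0.124, 0.001, 0.992], [-0.992, -0.0, -0.124], [0.0, -1.0, 0.001]]
ft_force: [0.3, -0.2, 0.1]
opening: -0.0004
```

```bash
python3 - <<'E'
from h import *
delta([.4766,-.0572,.075],0)
for n,(x0,y0,x1,y1) in {"side":(210,145,350,265)}.items():
    im=cams.camera(n)
    cv2.imwrite(f"pics/{n}4c.png",cv2.resize(im[y0:y1,x0:x1],None,fx=5,fy=5,interpolation=cv2.INTER_CUBIC))
E
```

```text
tip now [ 0.477  -0.0569  0.0755] z ang -7.1020766374936075 F [ 0.2539 -0.224   0.0997] Mz [-0.0431 -0.0221 -0.0291] open -0.00041147044136178906 t 7.85 j6 -0.0826461199607292
d [ 0.0004  0.0005 -0.0003] w [-0.03   -7.1021  0.0077]
```

View pics/side4c.png

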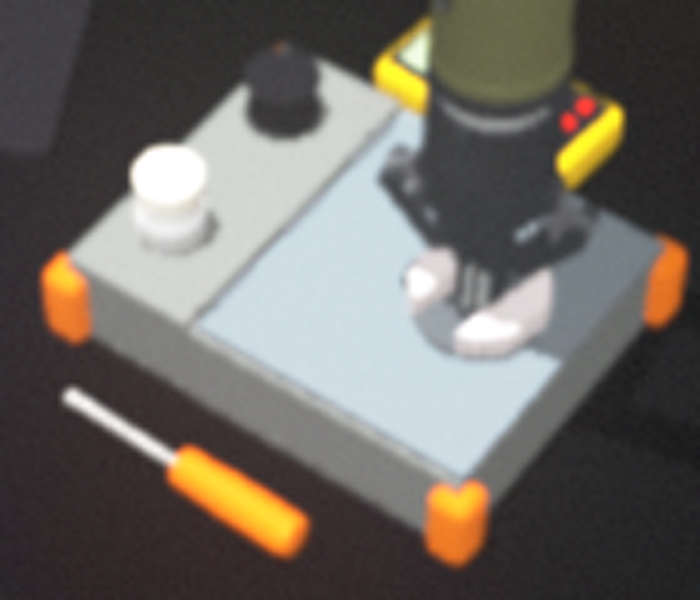

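The fastener has not turned. The closed tips spin freely in the 34 mm slot. I'll turn back in line with the slot, spread the fingers along it for leverage, without gripping anything, and turn again.

Request:
{"name": "send_rows", "arguments": {"increments": [{"dx": 0,"dy": 0,"dz": 0,"wx": 0,"wy": -8,"wz": 0,"hand": 0},{"dx": 0,"dy": 0,"dz": 0,"wx": 0,"wy": -16,"wz": 0,"hand": 0},{"dx": 0,"dy": 0,"dz": 0,"wx": 0,"wy": -24,"wz": 0,"hand": 0},{"dx": 0,"dy": 0,"dz": 0,"wx": 0,"wy": -32,"wz": 0,"hand": 0},{"dx": 0,"dy": 0,"dz": 0,"wx": 0,"wy": -40,"wz": 0,"hand": 0}]}}

```text
time_s: 8.4
tool_pos: [0.4769, -0.0568, 0.2484]
orientation: [[0.553, 0.0, 0.833], [-0.833, -0.0, 0.553], [0.0, -1.0, 0.0]]
ft_force: [0.5, -0.3, 0.4]
opening: 0.0001
```

Request:
{"name": "send_rows", "arguments": {"increments": [{"dx": 0,"dy": 0,"dz": 0,"wx": 0,"wy": -8,"wz": 0,"hand": 0},{"dx": 0,"dy": 0,"dz": 0,"wx": 0,"wy": -16,"wz": 0,"hand": 0},{"dx": 0,"dy": 0,"dz": 0,"wx": 0,"wy": -24,"wz": 0,"hand": 0},{"dx": 0,"dy": 0,"dz": 0,"wx": 0,"wy": -25,"wz": 0,"hand": 0},{"dx": 0,"dy": 0,"dz": 0,"wx": 0,"wy": -25,"wz": 0,"hand": 0}]}}

```text
time_s: 8.9
tool_pos: [0.4769, -0.0569, 0.2484]
orientation: [[0.848, 0.0, 0.529], [-0.529, -0.0, 0.848], [0.0, -1.0, 0.0]]
ft_force: [0.0, 0.2, -0.2]
opening: 0.0002
```

Request:
{"name": "send_rows", "arguments": {"increments": [{"dx": 0,"dy": 0,"dz": 0,"wx": 0,"wy": 0,"wz": 0,"hand": 0.02},{"dx": 0,"dy": 0,"dz": 0,"wx": 0,"wy": 0,"wz": 0,"hand": 0.04},{"dx": 0,"dy": 0.001,"dz": 0,"wx": 0,"wy": 0,"wz": 0,"hand": 0.04},{"dx": 0,"dy": 0.002,"dz": 0,"wx": 0,"wy": 0,"wz": 0,"hand": 0.04},{"dx": 0,"dy": 0.003,"dz": 0,"wx": 0,"wy": 0,"wz": 0,"hand": 0.04}]}}

```text
time_s: 9.4
tool_pos: [0.4768, -0.0568, 0.2452]
orientation: [[0.849, -0.0, 0.528], [-0.528, 0.0, 0.849], [-0.0, -1.0, -0.0]]
ft_force: [-0.0, -0.5, 0.8]
opening: 0.0404
```

```bash
python3 - <<'E'
from h import *
delta([.4766,-.0572,.075],0)
for n,(x0,y0,x1,y1) in {"side":(210,145,350,265)}.items():
    im=cams.camera(n)
    cv2.imwrite(f"pics/{n}5c.png",cv2.resize(im[y0:y1,x0:x1],None,fx=5,fy=5,interpolation=cv2.INTER_CUBIC))
E
```

```text
tip now [ 0.4768 -0.0568  0.0722] z ang 58.125593083335595 F [-0.0248 -0.5497  0.7746] Mz [-0.0207  0.0252 -0.0142] open 0.040359836500950014 t 9.4 j6 -1.2211307202608583
d [ 0.     -0.0028 -0.0004] w [ 0.0037 58.1256 -0.0036]
```

View pics/side5c.png

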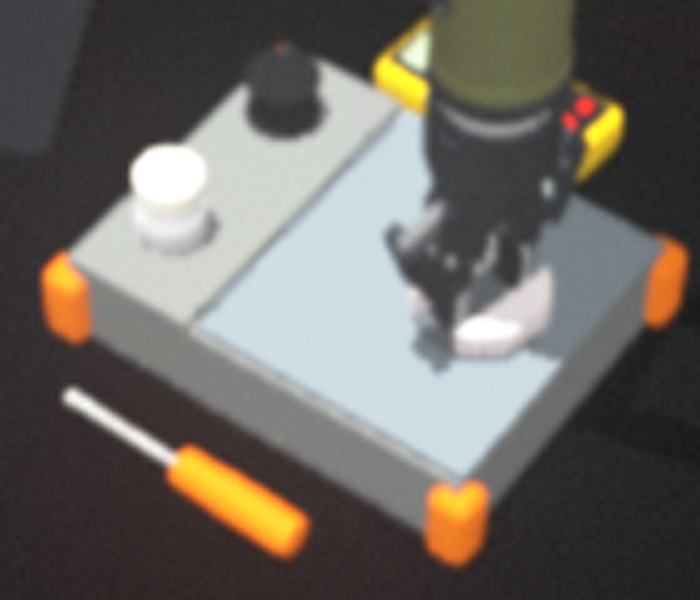

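The fingers are spread along the slot, the near one at about (440,315), and touch neither lug. I'll turn clockwise.

Request:
{"name": "send_rows", "arguments": {"increments": [{"dx": 0,"dy": 0,"dz": 0,"wx": 0,"wy": 5,"wz": 0,"hand": 0.04},{"dx": 0,"dy": 0,"dz": 0,"wx": 0,"wy": 10,"wz": 0,"hand": 0.04},{"dx": 0,"dy": 0,"dz": 0,"wx": 0,"wy": 15,"wz": 0,"hand": 0.04},{"dx": 0,"dy": 0,"dz": 0,"wx": 0,"wy": 20,"wz": 0,"hand": 0.04},{"dx": 0,"dy": 0,"dz": 0,"wx": 0,"wy": 25,"wz": 0,"hand": 0.04}]}}

```text
time_s: 9.95
tool_pos: [0.478, -0.0578, 0.2456]
orientation: [[0.544, 0.003, 0.839], [-0.839, -0.002, 0.544], [0.004, -1.0, 0.001]]
ft_force: [2.2, -4.9, -1.0]
opening: 0.04
```

```bash
python3 - <<'E'
from h import *
delta([.4766,-.0572,.075],0)
E
```

```text
tip now [ 0.4785 -0.0582  0.0726] z ang 32.990167318526375 F [ 2.1605 -4.9291 -0.9861] Mz [-0.6985 -0.3288  0.131 ] open 0.03999371443551585 t 9.95 j6 -0.7816212625545601
d [-0.0012 -0.0024 -0.0009] w [-0.132  32.99    0.1848]
```

The moment about z is 0.13 N m, matching the fastener's turning torque. I'll keep going.

Request:
{"name": "send_rows", "arguments": {"increments": [{"dx": 0,"dy": 0,"dz": 0,"wx": 0,"wy": 6,"wz": 0,"hand": 0.04},{"dx": 0,"dy": 0,"dz": 0,"wx": 0,"wy": 12,"wz": 0,"hand": 0.04},{"dx": 0,"dy": 0,"dz": 0,"wx": 0,"wy": 18,"wz": 0,"hand": 0.04},{"dx": 0,"dy": 0,"dz": 0,"wx": 0,"wy": 24,"wz": 0,"hand": 0.04},{"dx": 0,"dy": 0,"dz": 0,"wx": 0,"wy": 30,"wz": 0,"hand": 0.04}]}}

```text
time_s: 10.45
tool_pos: [0.4781, -0.058, 0.2456]
orientation: [[0.052, 0.003, 0.999], [-0.999, -0.003, 0.052], [0.003, -1.0, 0.003]]
ft_force: [1.9, -5.5, -0.4]
opening: 0.04
```

Request:
{"name": "send_rows", "arguments": {"increments": [{"dx": 0,"dy": 0,"dz": 0,"wx": 0,"wy": 5,"wz": 0,"hand": 0.04},{"dx": 0,"dy": 0,"dz": 0,"wx": 0,"wy": 9,"wz": 0,"hand": 0.04},{"dx": 0,"dy": 0,"dz": 0,"wx": 0,"wy": 13,"wz": 0,"hand": 0.04},{"dx": 0,"dy": 0,"dz": 0,"wx": 0,"wy": 17,"wz": 0,"hand": 0.04},{"dx": 0,"dy": 0,"dz": 0,"wx": 0,"wy": 20,"wz": 0,"hand": 0.04}]}}

```text
time_s: 10.95
tool_pos: [0.4781, -0.0582, 0.2456]
orientation: [[-0.291, 0.003, 0.957], [-0.957, -0.004, -0.291], [0.002, -1.0, 0.004]]
ft_force: [2.3, -6.2, -0.7]
opening: 0.0402
```

```bash
python3 - <<'E'
from h import *
delta([.4766,-.0572,.075],-30)
E
```

```text
tip now [ 0.4787 -0.0589  0.0727] z ang -16.92851274597175 F [ 2.3377 -6.1745 -0.6906] Mz [-1.0844 -0.2944  0.0699] open 0.0401752062763067 t 10.95 j6 0.09001197811989455
d [-0.0005 -0.0024 -0.0018] w [-0.2588 13.0712  0.1092]
```

Request:
{"name": "send_rows", "arguments": {"increments": [{"dx": 0,"dy": 0,"dz": 0,"wx": 0,"wy": 2,"wz": 0,"hand": 0.04},{"dx": 0,"dy": 0,"dz": 0,"wx": 0,"wy": 4,"wz": 0,"hand": 0.04},{"dx": 0,"dy": 0,"dz": 0,"wx": 0,"wy": 6,"wz": 0,"hand": 0.04},{"dx": 0,"dy": 0,"dz": 0,"wx": 0,"wy": 8,"wz": 0,"hand": 0.04},{"dx": 0,"dy": 0,"dz": 0,"wx": 0,"wy": 10,"wz": 0,"hand": 0.04}]}}

```text
time_s: 11.45
tool_pos: [0.4781, -0.0583, 0.2457]
orientation: [[-0.452, 0.003, 0.892], [-0.892, -0.004, -0.452], [0.002, -1.0, 0.005]]
ft_force: [2.6, -6.5, -1.1]
opening: 0.0403
```

```bash
python3 - <<'E'
from h import *
delta([.4766,-.0572,.075],-30)
E
```

```text
tip now [ 0.4787 -0.059   0.0727] z ang -26.858431637286984 F [ 2.6317 -6.4655 -1.0567] Mz [-1.1918 -0.3251  0.1355] open 0.04028090467483169 t 11.45 j6 0.26343794012919364
d [-0.0003 -0.0024 -0.0018] w [-0.2694  3.1413  0.0979]
```

Request:
{"name": "send_rows", "arguments": {"increments": [{"dx": 0,"dy": 0,"dz": 0,"wx": 0,"wy": 1.5,"wz": 0,"hand": 0.04},{"dx": 0,"dy": 0,"dz": 0,"wx": 0,"wy": 3,"wz": 0,"hand": 0.04},{"dx": 0,"dy": 0,"dz": 0,"wx": 0,"wy": 4.5,"wz": 0,"hand": 0.04},{"dx": 0,"dy": 0,"dz": 0,"wx": 0,"wy": 6,"wz": 0,"hand": 0.04},{"dx": 0,"dy": 0,"dz": 0,"wx": 0,"wy": 7.5,"wz": 0,"hand": 0.04}]}}

```text
time_s: 11.95
tool_pos: [0.4781, -0.0584, 0.2457]
orientation: [[-0.564, 0.003, 0.826], [-0.826, -0.004, -0.564], [0.002, -1.0, 0.005]]
ft_force: [2.0, -7.5, -0.9]
opening: 0.0401
```

```bash
python3 - <<'E'
from h import *
delta([.4766,-.0572,.075],-40)
for n,(x0,y0,x1,y1) in {"side":(210,145,350,265)}.items():
    im=cams.camera(n)
    cv2.imwrite(f"pics/{n}6c.png",cv2.resize(im[y0:y1,x0:x1],None,fx=5,fy=5,interpolation=cv2.INTER_CUBIC))
E
```

```text
tip now [ 0.4786 -0.0591  0.0727] z ang -34.31152138009684 F [ 1.9686 -7.484  -0.8975] Mz [-1.1738 -0.2934  0.4581] open 0.04012546086116815 t 11.95 j6 0.3936852077575342
d [-0.0002 -0.0024 -0.0019] w [-0.2875  5.6883  0.0731]
```

View pics/side6c.png

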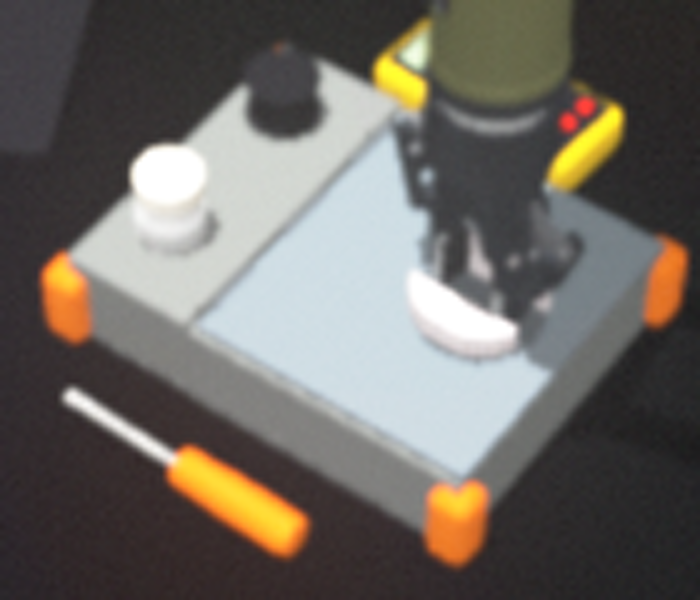

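The near lug now lies parallel to case x, and Mz rose to 0.46 N m at the angle expected for the stop. I'll push a little more to confirm, then back off to free the fingers.

Request:
{"name": "send_rows", "arguments": {"increments": [{"dx": 0,"dy": 0,"dz": 0,"wx": 0,"wy": 1,"wz": 0,"hand": 0.04},{"dx": 0,"dy": 0,"dz": 0,"wx": 0,"wy": 2,"wz": 0,"hand": 0.04},{"dx": 0,"dy": 0,"dz": 0,"wx": 0,"wy": 3,"wz": 0,"hand": 0.04},{"dx": 0,"dy": 0,"dz": 0,"wx": 0,"wy": 3,"wz": 0,"hand": 0.04},{"dx": 0,"dy": 0,"dz": 0,"wx": 0,"wy": 3,"wz": 0,"hand": 0.04}]}}

```text
time_s: 12.5
tool_pos: [0.4781, -0.0582, 0.2457]
orientation: [[-0.601, 0.003, 0.799], [-0.799, -0.005, -0.601], [0.002, -1.0, 0.006]]
ft_force: [1.6, -6.8, -0.7]
opening: 0.0402
```

```bash
python3 - <<'E'
from h import *
delta([.4766,-.0572,.075],-18)
E
```

```text
tip now [ 0.4786 -0.0592  0.0727] z ang -36.91756597424621 F [ 1.5741 -6.7648 -0.67  ] Mz [-1.0256 -0.3016  2.0235] open 0.040242512253718776 t 12.5 j6 0.4412434028915484
d [ 0.0001 -0.0023 -0.0018] w [ -0.3002 -18.9179   0.1935]
```

Request:
{"name": "send_rows", "arguments": {"increments": [{"dx": 0,"dy": 0,"dz": 0,"wx": 0,"wy": -5,"wz": 0,"hand": 0.04},{"dx": 0,"dy": 0,"dz": 0,"wx": 0,"wy": -10,"wz": 0,"hand": 0.04},{"dx": 0,"dy": 0,"dz": 0,"wx": 0,"wy": -15,"wz": 0,"hand": 0.04},{"dx": 0,"dy": 0,"dz": 0,"wx": 0,"wy": -18,"wz": 0,"hand": 0.04},{"dx": 0,"dy": 0,"dz": 0,"wx": 0,"wy": -18,"wz": 0,"hand": 0.04}]}}

```text
time_s: 13.0
tool_pos: [0.4768, -0.0569, 0.2452]
orientation: [[-0.332, -0.0, 0.943], [-0.943, 0.0, -0.332], [0.0, -1.0, -0.0]]
ft_force: [-0.8, -0.2, 0.2]
opening: 0.0402
```

```bash
python3 - <<'E'
from h import *
delta([.4766,-.0572,.18],-18)
E
```

```text
tip now [ 0.4768 -0.0569  0.0722] z ang -19.363415813744208 F [-0.8475 -0.2004  0.2075] Mz [ 0.0134 -0.0379  0.0372] open 0.0402483916801438 t 13.0 j6 0.13125391244944215
d [ 0.0004 -0.1078 -0.0001] w [ 0.0084 -1.3634  0.0007]
```

The fingers are free (no force). I'll lift straight up, then retreat to the side.

Request:
{"name": "send_rows", "arguments": {"increments": [{"dx": 0,"dy": -0.01,"dz": 0,"wx": 0,"wy": 0,"wz": 0,"hand": 0.04},{"dx": 0,"dy": -0.025,"dz": 0,"wx": 0,"wy": 0,"wz": 0,"hand": 0.04},{"dx": 0,"dy": -0.05,"dz": 0,"wx": 0,"wy": 0,"wz": 0,"hand": 0.04},{"dx": 0,"dy": -0.085,"dz": 0,"wx": 0,"wy": 0,"wz": 0,"hand": 0.04},{"dx": 0,"dy": -0.12,"dz": 0,"wx": 0,"wy": 0,"wz": 0,"hand": 0.04}]}}

```text
time_s: 13.5
tool_pos: [0.4764, -0.0567, 0.3668]
orientation: [[-0.333, -0.001, 0.943], [-0.943, 0.0, -0.333], [0.0, -1.0, -0.001]]
ft_force: [2.1, -0.7, -0.5]
opening: 0.0403
```

Request:
{"name": "send_rows", "arguments": {"increments": [{"dx": 0.04,"dy": 0,"dz": -0.02,"wx": 0,"wy": 0,"wz": 0,"hand": 0.04},{"dx": 0.08,"dy": 0,"dz": -0.04,"wx": 0,"wy": 0,"wz": 0,"hand": 0.04},{"dx": 0.12,"dy": 0,"dz": -0.05,"wx": 0,"wy": 0,"wz": 0,"hand": 0.04},{"dx": 0.16,"dy": 0,"dz": -0.05,"wx": 0,"wy": 0,"wz": 0,"hand": 0.04},{"dx": 0.18,"dy": 0,"dz": -0.05,"wx": 0,"wy": 0,"wz": 0,"hand": 0.04}]}}

```text
time_s: 14.0
tool_pos: [0.3686, -0.212, 0.3663]
orientation: [[-0.334, 0.001, 0.942], [-0.942, -0.002, -0.334], [0.001, -1.0, 0.002]]
ft_force: [0.8, 1.0, -0.5]
opening: 0.0397
```

Request:
{"name": "send_rows", "arguments": {"increments": [{"dx": 0,"dy": 0,"dz": 0,"wx": 0,"wy": 0,"wz": 0,"hand": 0.04},{"dx": 0,"dy": 0,"dz": 0,"wx": 0,"wy": 0,"wz": 0,"hand": 0.04},{"dx": 0,"dy": 0,"dz": 0,"wx": 0,"wy": 0,"wz": 0,"hand": 0.04},{"dx": 0,"dy": 0,"dz": 0,"wx": 0,"wy": 0,"wz": 0,"hand": 0.04},{"dx": 0,"dy": 0,"dz": 0,"wx": 0,"wy": 0,"wz": 0,"hand": 0.04}]}}

```text
time_s: 14.5
tool_pos: [0.3703, -0.2092, 0.3653]
orientation: [[-0.33, -0.0, 0.944], [-0.944, 0.0, -0.33], [-0.0, -1.0, -0.0]]
ft_force: [-0.1, -0.7, 0.2]
opening: 0.04
```

```bash
python3 - <<'E'
from h import *
delta([.4766,-.0572,.18],-18)
o=[]
for n,(x0,y0,x1,y1) in {"top":(240,150,380,270),"side":(210,145,350,265)}.items():
    im=cams.camera(n);cv2.imwrite(f"pics/{n}7.png",im);o.append(cv2.resize(im[y0:y1,x0:x1],(400,343),interpolation=cv2.INTER_CUBIC))
cv2.imwrite("pics/both7.png",np.hstack(o))
E
```

```text
tip now [ 0.3702 -0.2092  0.1923] z ang -19.27094568551942 F [-0.1307 -0.6763  0.1869] Mz [ 0.0529 -0.0315 -0.029 ] open 0.0399631220867669 t 14.5 j6 -0.2775388239958867
d [-0.1786  0.0123  0.0502] w [ 0.0115 -1.2709 -0.0118]
```

View pics/both7.png

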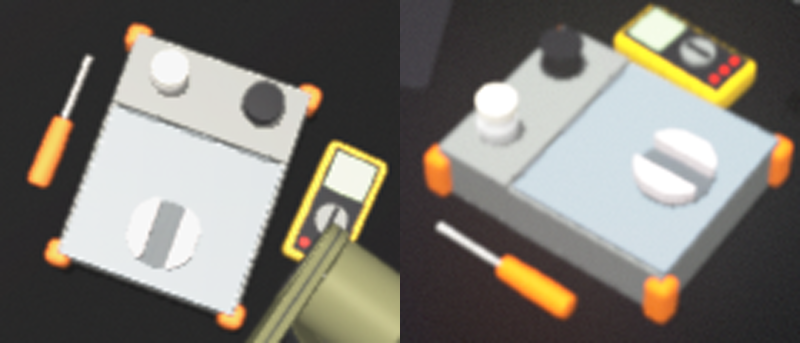

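```bash
python3 - <<'E'
from h import *
for f in("top2","top7"):
    g=cv2.cvtColor(cv2.imread(f"pics/{f}.png"),cv2.COLOR_BGR2GRAY)[215:250,280:316]
    b=cv2.resize(g,None,fx=8,fy=8,interpolation=cv2.INTER_CUBIC)
    k,l,s,c=cv2.connectedComponentsWithStats((b<195).astype(np.uint8))
    for i in range(1,k):
        if s[i,4]<3000 or s[i,0]==0: continue
        yy,xx=np.nonzero(l==i);w,v=np.linalg.eigh(np.cov(np.c_[xx,yy].T));d=v[:,1]*25
        p=lambda q:plane("top",(280+q[0]/8-.44,215+q[1]/8-.44),.07)
        e=p(c[i]-d)-p(c[i]+d);e=e*np.sign(e[0]);print(f,s[i],"slot angle",np.degrees(np.arctan2(e[1],e[0])),p(c[i]))
E
```

```text
top2 [   48    61   185   151 12476] slot angle 58.68663374550282 [ 0.4783 -0.0577  0.07  ]
top7 [   61    45   135   186 12389] slot angle -20.196177032073102 [ 0.4761 -0.0549  0.07  ]
```

The slot is now at -20° world against a case x axis of -18.4°. That agrees within measurement error, so I'll hand in.

```bash
python3 -c "
from station import env
print(env.close_job())"
```

```text
the job is handed in; nothing more can be done
None
```

I pressed the cover fully shut first, then turned the quarter-turn fastener clockwise to its stop. I handed the job in at about 14.6 s with the arm clear of everything.

- **Cover:** with closed fingers it met its stop at z ≈ 0.066 m with about 16 N. Both camera views then showed it flush.
- **A first turn failed:** with the fingertips closed, they spun freely in the 34 mm slot and the fastener did not move. I turned back and opened the fingers to 40 mm along the slot as a key, without gripping anything. The second turn then worked.
- **Fastener:** the moment was about 0.07–0.14 N m while turning, near the given 0.12 N m. It rose to 0.46 N m and then 2.0 N m at the stop.
- **Last checks:**
  - In the final picture the slot lies at -20.2° in the world, against -18.4° for the case x axis. That difference is within my measuring error.
  - The cover is still shut, and the jar, spool, screwdriver and meter look unmoved.
  - I did not look again at the tray, cup and mouse, but the arm never went near them.

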